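Close the sliding fence of the bedside caddy and clamp it

ROBOT

A 7-joint arm with a two-finger parallel gripper is mounted at the origin on the work surface. World frame = base frame: x ahead of the robot, y to its left, z up, the work surface at z = 0. Lengths are in mm, angles in rad, forces in N, time in s.
With the tool pointing down it reaches from about 425 to 950 mm from the base axis. Payload 4.7 kg.
Tool frame: the origin (TCP) lies at the very end of the fingers, on their centre line; the grasp point (between the pads) lies 19 mm behind it; y points along the fingers, z is the direction in which the jaws open and shut, and the axes are right-handed (so a half turn about y gives the same grasp; the last joint's range is limited). The gripper opens to 85 mm and grips with 20 to 120 N. Pads are 22 mm wide; open, the fingers measure 114 mm over their backs; the gripper's body (76 mm by 85 mm) begins 54 mm behind the grasp point. The pads swing forward as they close: fully open they stand 13 mm farther back than shut.
Start: joints at [1.248, 0.469, -0.049, 1.532, 0.024, 1.141, -0.082], TCP at [195.521, -646.08, 231.335] pointing down, gripper open.
Joint ranges: [-2.59, 2.59], [-0.33, 1.99], [-1.39, 1.29], [0.1, 2.45], [-1.04, 4.18], [0.21, 1.99], [-2.66, 2.66]. Speed limits (rad/s): [2.57, 2.57, 3.14, 3.14, 3.14, 3.14, 3.14].

INTERFACE

Orientations are given as a 3x3 rotation matrix whose columns are the frame's x, y, z axes.
In Python, from rig import * gives the robot as it stands.
- The arm moves only by the tool send_rows, never from a script. Its argument "motion" is text: rows parted by semicolons, each of 7 numbers parted by spaces: the shift along the tool's x, y, z in cm, then the turn, a rotation vector about the tool's x, y, z in rad, then the finger opening in cm, from 0 to 8.54. In form: tx ty tz wx wy wz jaw; .... A call has 1 to 5 rows; each row shifts and turns the commanded pose from where the row before left it, along the tool's axes as they then stand; what a row does not reach is not made up. A row lasts 1/10 s, in which the tool goes at most 50 mm and 8.59 degrees, less where a joint would pass 70% of its speed; a pose out of reach is approached as far as the arm can. A call is refused whole if a number of a shift passes 5 or a number of a turn 0.15, either way. A call with a gripper value outside its range is refused whole. The fingers move at their own pace and stop on an object; "newtons" is the grip in N (left out, the last holds). Time passes only in rows, so rows that do not move let the fingers close. It gives the time, the measured TCP pose, the force and the opening at its end, in the units of the state.
- get_obs(): the state, without advancing time (a new reading comes with each control period).
- get_image(name): name is "scene" or "top"; returns a dict with "pixels" (384x512x3 uint8, blue, green, red), "range_z" (384x512 float32, mm along the optical axis (not along the pixel's ray), 0 where there is no reading), "intrinsics" (3x3 intrinsics, pixels), "k1" (the pictures are not rectified: a ray, as slopes to the right and down, at radius r is drawn at 1 + k1 r^2 times it, then the intrinsics apply), "cam_to_world" (4x4, takes a point from camera to world coordinates). Camera axes: x right, y up, looking along -z (the intrinsics and any distortion apply to the point x, -y, -z); pixel columns grow to the right and rows downward; lengths in mm; the calibration is good to about 2 mm. A picture is of the moment at which its call begins.
- hand_in(): hands the job in, once; it reports no verdict.
The state is a dict: "time": time; "qpos": joint angles; "dq": joint speeds; "tau": joint torques, N m; "position": TCP position; "orientation": TCP orientation; "contact_force": force on the tool from outside, world axes, zero at the start; "moment": the same for the moment, N m; "opening": opening from 0.0 (shut) to 1.0 (fully open).
Only numpy, scipy, OpenCV 4.12 (cv2) and the standard library are available. Lean on these libraries where they do the work, as an engineer would, in place of code of your own. Each camera call takes 0.05 s, during which the arm holds its last target. There are 200 camera calls.

TASK

The mug and the cream tin stand loosely in the caddy. Loosen the black clamp knob (anticlockwise from above), push the sliding fence along until the mug and the tin stand snug against each other between it and the end plate, then tighten the knob again until it is firmly hand-tight, without forcing it. Keep the mug and the tin upright in the channel, and leave the other things where they are.

Things in the scene. Friction and masses are not known exactly. Their poses are not given: they have to be found in the camera images.
- caddy: Pine caddy fixed to the cabinet top, board 185 (x = -100 to 85 mm) x 420 (y) x 12 mm. Origin: mid-length, on its underside; y runs along its rail to the end plate at +y. Aluminium rail x = -84 to -38 mm, top 36 mm up. Beside it the channel for mug and tin: x = -38 to 73 mm, floor 12 mm up, outer lip 20 mm up. End plate 12 mm thick, top 87 mm up.
- end_face (a point): Centre of the end plate's inner face (towards the fence), 46 mm above the table, at x = 25 mm, y = 188 mm in the caddy's frame.
- fence_face (a point): Centre of the pine fence's face towards the row, 46 mm above the table, 80 mm in caddy +x and 55 mm in +y from the knob's axis. Fence: upright board 110 mm along caddy x, 12 mm thick (back face towards caddy -y), 15 to 78 mm above the table. Push it from behind, high up on the channel side, clear of the knob's bar; there lies only the flat teething ring.
- carriage (a joint): Slide of carriage and fence along the rail, m, growing towards the end plate. Fence face at caddy y = value - 0.100; mug and tin (84 + 84 mm) are just gathered at about 0.120 (snug: 0.112 or more), where the resistance rises sharply. Freed, it takes 2.5 N to slide, plus 2 to 3 N to push mug and tin; clamped it holds 15 N or more.
- knob_centre (a point): On the clamp knob's vertical axis, half-way up its black bar, on the grey carriage over the rail. Bar 110 mm long (55 mm each way), 18 mm wide, 20 mm high, 92 to 112 mm above the table, round ends, hub 32 mm across. It can be pushed round by an end. Carriage 66 (x) x 92 mm (y, with fence), top 72 mm above the table.
- bar_tip (a point): One end of the knob's bar, 55 mm from the axis, at the height of knob_centre; the other end lies opposite. When joint knob reads 2.2 this end points to caddy +y.
- knob (a joint): Knob angle, rad, 0 to 3.0, growing clockwise seen from above, which tightens. It starts tight near 1.8. Loose it turns with 0.06 Nm; from where it bites the tightening torque rises about 0.85 Nm per rad; loosening is easy (under 0.15 Nm). Firmly hand-tight is 0.4 to 0.7 Nm, best about 0.5 (11 N at 45 mm from the axis); 0.9 is forcing it. It stays where it is left.
- shoe: Rubber shoe hidden in the carriage; an eccentric under the knob presses it on the steel strip (5 mm thick, top 56 mm up) that stands on the rail, about 1 N per 0.01 Nm of tightening torque above 0.05. The strip is not true to the rail: the knob bites near 1.3 rad where the carriage starts, but after the slide anywhere from 0.5 to 2.1, to be found by feel. Below 0.4 it is free everywhere.
- mug_mid (a point): Centre of the grey ceramic mug, half-way up: 84 mm across, 72 mm high, 0.2 to 0.45 kg, handle towards the outer lip. It stands in the channel.
- tin_mid (a point): Centre of the closed aluminium cream tin, half-way up: 84 mm across, 52 mm high, 0.15 to 0.3 kg. It stands in the channel; either of the two may be next to the fence.
- teether: Blue teething ring, 72 mm across, 14 mm thick, lying in the channel behind the fence. Origin at the centre of its underside. Leave alone.
- aspirator: Yellow plastic nasal aspirator, 100 mm long, 52 mm high, lying on the robot's side of the caddy; origin under its bulb. Leave alone.
- bottle: Clear baby bottle, 58 mm across, 150 mm high, beyond the caddy. Leave alone.
- book: Board book, 140 x 140 x 18 mm, lying flat beyond the caddy. Leave alone.
- hairbrush: Hairbrush, 170 mm long, lying on the robot's side of the caddy. Leave alone.
- tissues: Tissue box, 120 x 220 x 75 mm, past the end plate. Leave alone.
- jar: White lidded jar, 68 mm across, 65 mm high, beyond the caddy. Leave alone.
Mind the look-alikes: they are no part of the job. What is shaped like the part that bears mug_mid but yellow is not meant. Leave any turquoise look-alike of the part that bears tin_mid alone.

How it is judged:
By the outcome, as a careful person would: the job done as asked, in the order asked, and still so for the second after the job is handed in, with the robot touching nothing.
It also fails if it takes over 72 s, if anything falls off the work surface, if the arm or the gripper's body presses on something with over 40 N, if the wrist force passes 120 N, or if a joint passes its speed limit or range.

## Working session

There is one attempt and no reset: what is moved stays moved. The work goes in short steps, Python scripts to look and compute and a tool call to move; the robot and the scene stay as the last step left them, time stands still between calls to the robot, and variables do not carry over. Pictures are saved under pics/ and viewed, on a budget of 10 in all, crops included, one or two more only if the job needs it, and the job is handed in when it is done.

Besides the shell and the picture viewer there is one more tool, called after "Call:" by a JSON object that holds its "api" and its "payload", one argument or row to a line. send_rows: Moves the arm, as the interface text tells. Its arguments: {"type":"object","properties":{"motion":{"type":"string"},"newtons":{"type":"number"}},"required":["motion"]}

```bash
ls; mkdir -p pics; python3 - <<'E'
from rig import *
import cv2,numpy as np
o=get_obs(); print({k:np.round(v,3).tolist() for k,v in o.items()})
for n in("scene","top"):
    d=get_image(n); cv2.imwrite(f"pics/{n}0.png",d["pixels"]); np.savez(f"{n}0.npz",**d)
    print(n,d["intrinsics"],d["k1"],d["cam_to_world"].round(3))
a=cv2.imread("pics/scene0.png");b=cv2.imread("pics/top0.png")
E
```

```text
pics
{'time': 0.0, 'qpos': [1.248, 0.469, -0.049, 1.534, 0.024, 1.141, -0.082], 'dq': [-0.001, -0.001, 0.001, -0.002, 0.001, 0.001, -0.0], 'tau': [0.001, -51.031, -0.046, -23.771, 0.011, 0.008, 0.0], 'position': [195.312, -645.499, 230.247], 'orientation': [[-0.957, -0.001, 0.29], [-0.29, 0.002, -0.957], [0.0, -1.0, -0.002]], 'contact_force': [0.654, -0.122, -0.653], 'moment': [-0.002, -0.024, 0.001], 'opening': 1.0}
scene [[355.86377367   0.         255.45501522]
 [  0.         355.86377367 190.33992354]
 [  0.           0.           1.        ]] -0.01632661892857832 [[-7.99000e-01 -4.84000e-01  3.57000e-01  9.00752e+02]
 [ 6.02000e-01 -6.46000e-01  4.70000e-01  5.40659e+02]
 [ 3.00000e-03  5.90000e-01  8.08000e-01  7.79503e+02]
 [ 0.00000e+00  0.00000e+00  0.00000e+00  1.00000e+00]]
top [[488.2423238    0.         262.67277528]
 [  0.         488.2423238  192.34650408]
 [  0.           0.           1.        ]] -0.02183305483655434 [[-2.500000e-02  9.980000e-01 -5.200000e-02  5.078510e+02]
 [-1.000000e+00 -2.400000e-02  2.000000e-03  1.252550e+02]
 [ 0.000000e+00  5.200000e-02  9.990000e-01  1.368531e+03]
 [ 0.000000e+00  0.000000e+00  0.000000e+00  1.000000e+00]]
```

View pics/scene0.png

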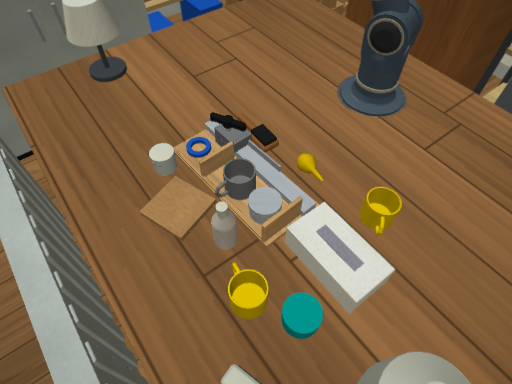

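View pics/top0.png

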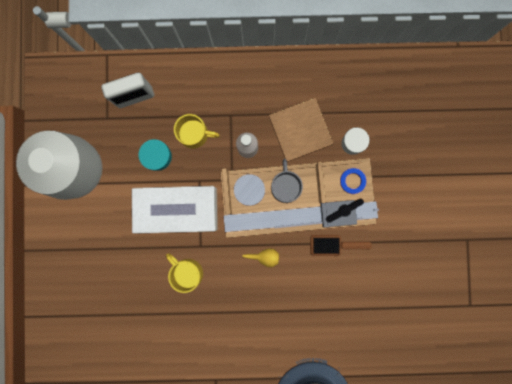

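The top view shows the caddy with its end plate on the left (px 225,205) and the fence at about (320,185). The black knob bar is at (345,210), the grey mug at (286,187) and the grey tin at (249,189). Both yellow mugs ((190,130) and (185,275)) and the turquoise tin (154,155) are outside the channel, so they are look-alikes. The grey pair in the channel fits the description.

```bash
cat > h.py <<'E'
import numpy as np,cv2
def rays(d,uv):
    K=d["intrinsics"];uv=np.asarray(uv,float).reshape(-1,1,2)
    p=cv2.undistortPoints(uv,K,np.array([float(d["k1"]),0,0,0]))[:,0]
    M=d["cam_to_world"]; c=np.c_[p[:,0],-p[:,1],-np.ones(len(p))]
    return M[:3,3],c@M[:3,:3].T
def onplane(d,uv,z):
    o,r=rays(d,uv); return o+r*((z-o[2])/r[:,2])[:,None]
def cloud(d):
    v,u=np.mgrid[:384,:512]; o,r=rays(d,np.c_[u.ravel(),v.ravel()])
    return (o+r*d["range_z"].reshape(-1,1)).reshape(384,512,3)
def bar(d,roi,z=112,thr=45):
    """knob bar: centre, direction angle, from dark pixels in roi (u0,v0,u1,v1)"""
    im=d["pixels"].max(2); m=np.zeros_like(im); u0,v0,u1,v1=roi
    m[v0:v1,u0:u1]=(im[v0:v1,u0:u1]<thr)
    n,l,s,c=cv2.connectedComponentsWithStats(m); k=1+s[1:,4].argmax()
    v,u=np.where(l==k); P=onplane(d,np.c_[u,v],z)[:,:2].astype(np.float32)
    return cv2.minAreaRect(P),P.mean(0),len(P)
E
python3 - <<'E'
from h import *
d=dict(np.load("top0.npz")); C=cloud(d); im=d["pixels"].astype(int)
roi=(322,190,372,230)
print(bar(d,roi)); 
sat=im.max(2)-im.min(2)
X,Y,Z=C[...,0],C[...,1],C[...,2]
box=np.zeros(Z.shape,bool); box[150:245,215:385]=1
def rect(m,name):
    P=C[m][:,:2].astype(np.float32); print(name,len(P),cv2.minAreaRect(P),C[m][:,2].mean())
    r=cv2.minAreaRect(P); print(cv2.boxPoints(r).round(0).tolist())
rail=box&(sat<45)&(abs(Z-36)<7); rail[:205]=0; rect(rail,"rail")
for u,v in [(249,189),(286,187),(224,205),(320,180),(340,172),(345,210),(268,258),(290,216),(325,225)]: print((u,v),im[v,u],C[v,u].round(0))
# end plate/fence tops
wood=box&(sat>45)
e=wood&(abs(Z-87)<5); e[:,240:]=0; rect(e,"end")
f=wood&(abs(Z-78)<5); f[:,:300]=0; rect(f,"fence")
s=box.copy(); g=s&(sat<35)&(abs(Z-64)<5); g[:,:232]=0; g[:,265:]=0; rect(g,"tin")
g=s&(abs(Z-84)<6)&(sat<35); g[:,:265]=0;g[:,308:]=0; g[:160]=0;rect(g,"mug")
a=d["pixels"][145:245,210:390]; cv2.imwrite("pics/crop0.png",cv2.resize(a,None,fx=4,fy=4,interpolation=cv2.INTER_CUBIC))
E
```

```text
(((522.5780029296875, -85.86306762695312), (26.388376235961914, 102.89485168457031), 24.991357803344727), array([522.5544  , -85.159096], dtype=float32), 256)
rail 1915 ((487.31890869140625, 33.365447998046875), (443.2283935546875, 106.52496337890625), 88.62612915039062) 33.97631203196043
[[429.0, -187.0], [535.0, -189.0], [546.0, 254.0], [439.0, 256.0]]
(249, 189) [184 172 162] [586. 159.  61.]
(286, 187) [127 124 122] [592.  58.  18.]
(224, 205) [ 93 130 164] [546. 231.  11.]
(320, 180) [101 139 173] [604. -29.  80.]
(340, 172) [ 97 134 166] [631. -95.   8.]
(345, 210) [27 22 22] [523. -88. 110.]
(268, 258) [ 64 176 207] [400. 113.  49.]
(290, 216) [189 176 169] [511.  50.  33.]
(325, 225) [130 124 121] [485. -40.  73.]
end 168 ((581.0887451171875, 221.01673889160156), (121.3835220336914, 11.816741943359375), 3.640235185623169) 85.12288932392582
[[520.0, 223.0], [521.0, 211.0], [642.0, 219.0], [641.0, 231.0]]
fence 150 ((599.0372314453125, -32.959495544433594), (107.08881378173828, 11.889066696166992), 3.3947408199310303) 76.43584909319488
[[545.0, -30.0], [546.0, -42.0], [653.0, -36.0], [652.0, -24.0]]
tin 652 ((615.5125732421875, 158.80007934570312), (80.57440185546875, 145.18341064453125), 88.59833526611328) 62.46468423089319
[[542.0, 120.0], [687.0, 117.0], [689.0, 197.0], [544.0, 201.0]]
mug 137 ((589.672607421875, 60.44007110595703), (80.48466491699219, 82.72323608398438), 44.31659698486328) 81.97949271923264
[[532.0, 62.0], [590.0, 3.0], [647.0, 59.0], [590.0, 118.0]]
```

View pics/crop0.png

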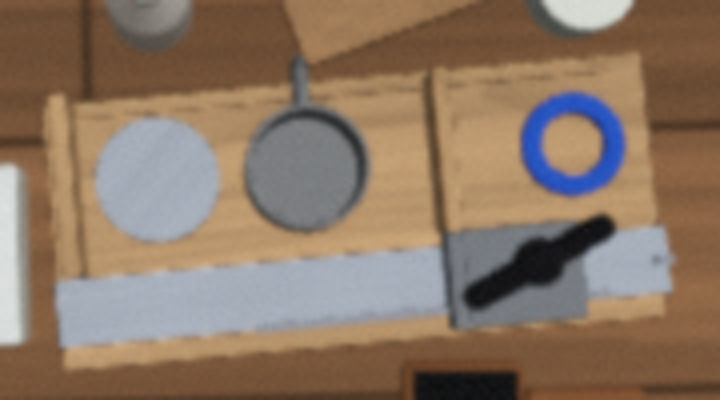

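Geometry, with the caddy yawed about +3.5°:

| Item | World position or value |
|---|---|
| Knob axis | (522.6, -86) |
| Bar direction | 115°, so knob ≈ 1.8 |
| Carriage | ≈ 0.045, so about 75 mm to slide |

My plan is to straddle and grip the hub with the tool on the knob axis, so the wrist moment reads the knob torque directly. First I'll travel there through clear air.

Call:
{"api": "send_rows", "payload": {
  "motion": "-3.4 0 -3.15 0 0 0 6;-3.4 0 -3.15 0 0 0 6;-3.4 0 -3.15 0 0 0 6;-3.4 0 -3.15 0 0 0 6;-3.4 0 -3.15 0 0 0 6"
}}

```text
time: 0.6
position: [313.2, -444.2, 231.0]
orientation: [[-0.957, -0.0, 0.289], [-0.289, 0.0, -0.957], [0.0, -1.0, -0.0]]
contact_force: [1.2, -0.0, 0.4]
opening: 0.701
```

Call:
{"api": "send_rows", "payload": {
  "motion": "-3.4 0 -3.15 0 0 0 6;-3.4 0 -3.15 0 0 0 6;-3.4 0 -3.15 0 0 0 6;-3.4 0 -3.15 0 0 0 6;-3.4 0 -3.15 0 0 0 6"
}}

```text
time: 1.1
position: [430.1, -244.3, 231.2]
orientation: [[-0.957, -0.0, 0.289], [-0.289, -0.0, -0.957], [0.0, -1.0, 0.0]]
contact_force: [1.1, 0.9, 0.0]
opening: 0.704
```

Call:
{"api": "send_rows", "payload": {
  "motion": "-3.4 0 -3.15 0 0 0 6;-3.4 0 -3.15 0 0 0 6;-3.4 0 -3.15 0 0 0 6;-3.4 0 -3.15 0 0 0 6;0 0 0 0 -0.14 0 6"
}}

```text
time: 1.6
position: [525.9, -78.1, 231.5]
orientation: [[-0.901, 0.002, 0.433], [-0.433, 0.004, -0.901], [-0.004, -1.0, -0.003]]
contact_force: [-1.0, -0.1, -0.4]
opening: 0.706
```

Call:
{"api": "send_rows", "payload": {
  "motion": "0 0 0 0 -0.14 0 6;0 0 0 0 -0.14 0 6;0 0 0 0 -0.14 0 6;0 0 0 0 -0.14 0 6;0 0 0 0 -0.14 0 6"
}}

```text
time: 2.1
position: [523.1, -86.1, 230.9]
orientation: [[-0.418, -0.001, 0.908], [-0.908, 0.0, -0.418], [0.0, -1.0, -0.001]]
contact_force: [0.3, 0.0, -0.6]
opening: 0.704
```

Call:
{"api": "send_rows", "payload": {
  "motion": "0 0 0 0 -0.14 0 6;0 0 0 0 -0.14 0 6;0 0 0 0 -0.14 0 6;0 0 0 0 -0.14 0 6;0 0 0 0 -0.14 0 6"
}}

```text
time: 2.6
position: [523.0, -86.2, 230.9]
orientation: [[0.266, -0.001, 0.964], [-0.964, -0.0, 0.266], [-0.0, -1.0, -0.001]]
contact_force: [0.5, -1.0, 0.8]
opening: 0.707
```

Call:
{"api": "send_rows", "payload": {
  "motion": "0 0 0 0 -0.14 0 6;0 3 0 0 -0.03 0 6;0 3 0 0 0 0 6;0 3 0 0 0 0 6;0 2 0 0 0 0 6"
}}

```text
time: 3.1
position: [522.0, -86.3, 119.0]
orientation: [[0.419, -0.003, 0.908], [-0.908, 0.0, 0.419], [-0.002, -1.0, -0.003]]
contact_force: [-0.1, 0.2, 0.0]
opening: 0.706
```

Call:
{"api": "send_rows", "payload": {
  "motion": "0 1 0 0 0 0 6;0 1 0 0 0 0 6;0 1 0 0 0 0 6;0 1 0 0 0 0 6;0 0 0 0 0 0 6"
}}

```text
time: 3.6
position: [522.8, -86.2, 80.3]
orientation: [[0.42, -0.002, 0.908], [-0.908, 0.0, 0.42], [-0.001, -1.0, -0.002]]
contact_force: [-0.4, -0.5, -0.6]
opening: 0.702
```

```bash
python3 - <<'E'
from h import *
from rig import *
d=get_image("scene"); a=d["pixels"][90:170,190:300]; cv2.imwrite("pics/s1.png",cv2.resize(a,None,fx=6,fy=6,interpolation=cv2.INTER_CUBIC))
o=get_obs(); print(o["moment"],o["contact_force"],o["qpos"])
E
```

```text
[-0.00166507  0.04172178 -0.00626344] [-0.75775724 -0.97424969 -0.14075129] [ 0.55122541  0.49460128 -0.59813247  1.98962591  0.39279277  0.77288214
  0.15560086]
```

View pics/s1.png

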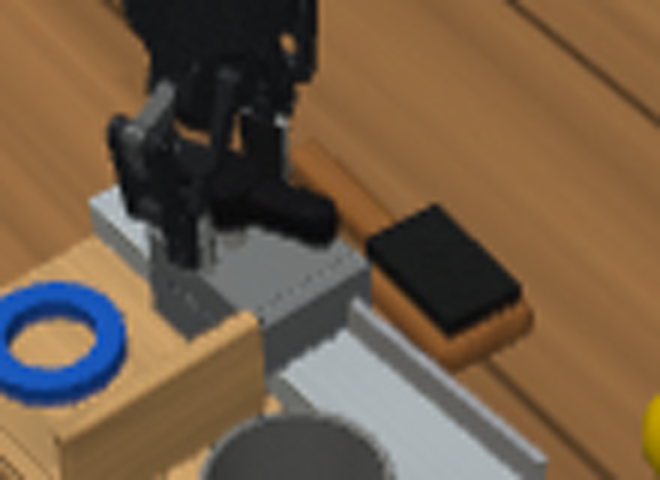

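The fingers straddle the bar at the hub (crop about 160,190 and 265,150), with the bar tip showing at (310,220). I'll close on it now.

Call:
{"api": "send_rows", "payload": {
  "motion": "0 0 0 0 0 0 1;0 0 0 0 0 0 1;0 0 0 0 0 0 1;0 0 0 0 0 0 1;0 0 0 0 0 0 1",
  "newtons": 60
}}

```text
time: 4.15
position: [522.1, -87.0, 82.0]
orientation: [[0.419, -0.003, 0.908], [-0.908, -0.002, 0.419], [0.001, -1.0, -0.003]]
contact_force: [-5.4, -0.5, 6.2]
opening: 0.357
```

```bash
cat > st.py <<'E'
from rig import *
import numpy as np
o=get_obs(); R=o["orientation"]
print(o["time"],"yaw z",np.degrees(np.arctan2(R[1][2],R[0][2])).round(2),"M",np.round(o["moment"],3),"F",np.round(o["contact_force"],1),"pos",np.round(o["position"],1),"open",round(float(o["opening"]),3),"q7",round(o["qpos"][6],2),"q",np.round(o["qpos"],2))
E
python3 st.py
```

```text
4.15 yaw z 24.77 M [-0.262  0.989 -0.031] F [-5.4 -0.5  6.2] pos [522.1 -87.   82. ] open 0.357 q7 0.16 q [ 0.55  0.49 -0.6   1.99  0.39  0.78  0.16]
```

Call:
{"api": "send_rows", "payload": {
  "motion": "0 0 0 0 -0.1 0 1;0 0 0 0 -0.1 0 1;0 0 0 0 -0.1 0 1;0 0 0 0 -0.1 0 1;0 0 0 0 -0.1 0 1"
}}

```text
time: 4.65
position: [521.4, -87.3, 82.0]
orientation: [[0.805, -0.004, 0.593], [-0.593, -0.003, 0.805], [-0.002, -1.0, -0.005]]
contact_force: [-7.5, -1.9, 7.9]
opening: 0.362
```

```bash
python3 st.py
```

```text
4.65 yaw z 53.6 M [-0.182  1.338 -0.091] F [-7.5 -1.9  7.9] pos [521.4 -87.3  82. ] open 0.362 q7 0.58 q [ 0.64  0.53 -0.72  1.99  0.48  0.81  0.58]
```

Call:
{"api": "send_rows", "payload": {
  "motion": "-0.08 -0.1 -0.06 0 -0.1 0 1;0 0 0 0 -0.1 0 1;0 0 0 0 -0.1 0 1;0 0 0 0 -0.1 0 1;0 0 0 0 -0.1 0 1"
}}

```text
time: 5.15
position: [521.2, -87.5, 82.2]
orientation: [[0.991, -0.002, 0.135], [-0.135, -0.002, 0.991], [-0.002, -1.0, -0.002]]
contact_force: [-2.2, -1.4, -0.8]
opening: 0.361
```

Call:
{"api": "send_rows", "payload": {
  "motion": "0 0 0 0 -0.1 0 1;0 0 0 0 -0.1 0 1;0 0 0 0 -0.1 0 1;0 0 0 0 -0.1 0 1;0 0 0 0 -0.1 0 1"
}}

```text
time: 5.65
position: [521.3, -87.9, 82.2]
orientation: [[0.934, -0.003, -0.356], [0.356, -0.003, 0.934], [-0.003, -1.0, -0.002]]
contact_force: [-2.2, -2.5, -0.9]
opening: 0.356
```

```bash
python3 st.py; python3 - <<'E'
from h import *
from rig import *
d=get_image("scene"); a=d["pixels"][90:170,190:300]; b=get_image("top")["pixels"][170:250,300:390]
f=lambda a,k:cv2.resize(a,None,fx=k,fy=k,interpolation=cv2.INTER_CUBIC)
cv2.imwrite("pics/s2.png",np.hstack([f(a,4),f(b,4)]))
E
```

```text
5.65 yaw z 110.88 M [-0.432  0.453 -0.122] F [-2.2 -2.5 -0.9] pos [521.3 -87.9  82.2] open 0.356 q7 1.42 q [ 0.8   0.62 -0.96  1.98  0.66  0.89  1.42]
```

View pics/s2.png

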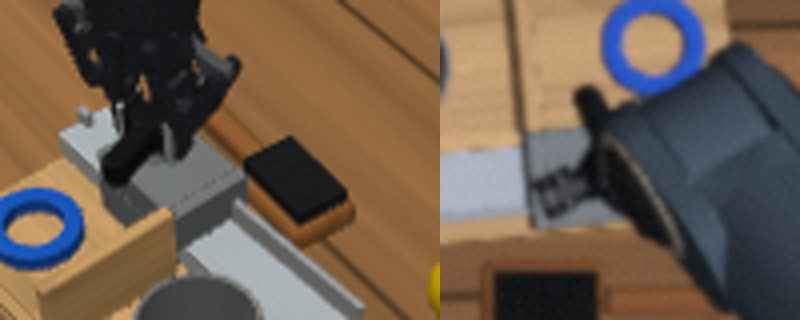

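The bar turned with the gripper: its free end is at (590,100) in the right pane, pointing to the channel side, so the knob is at about 0.3. I'll go slightly further, then slide the carriage by the held knob along caddy +y and watch the force.

Call:
{"api": "send_rows", "payload": {
  "motion": "0 0 0 0 -0.1 0 1;0.12 0 0.28 0 0 0 1;0.24 0 0.55 0 0 0 1;0.24 0 0.55 0 0 0 1;0.24 0 0.55 0 0 0 1"
}}

```text
time: 6.25
position: [519.8, -66.1, 82.1]
orientation: [[0.897, -0.003, -0.442], [0.442, -0.003, 0.897], [-0.004, -1.0, -0.001]]
contact_force: [-5.1, -2.9, 0.9]
opening: 0.357
```

```bash
python3 st.py
```

```text
6.25 yaw z 116.25 M [-0.637  0.914 -0.063] F [-5.1 -2.9  0.9] pos [519.8 -66.1  82.1] open 0.357 q7 1.46 q [ 0.78  0.63 -0.98  1.99  0.67  0.9   1.46]
```

Call:
{"api": "send_rows", "payload": {
  "motion": "0.16 0 0.58 0 0 0 1;0.23 0 0.55 0 0 0 1;0.23 0 0.55 0 0 0 1;0.23 0 0.55 0 0 0 1;0.23 0 0.55 0 0 0 1"
}}

```text
time: 6.75
position: [517.9, -35.9, 82.1]
orientation: [[0.896, -0.002, -0.445], [0.445, -0.002, 0.896], [-0.002, -1.0, -0.001]]
contact_force: [-4.3, -4.1, 1.1]
opening: 0.36
```

```bash
python3 st.py
```

```text
6.75 yaw z 116.42 M [-0.86   0.841 -0.021] F [-4.3 -4.1  1.1] pos [517.9 -35.9  82.1] open 0.36 q7 1.41 q [ 0.73  0.62 -0.99  2.    0.67  0.89  1.41]
```

Call:
{"api": "send_rows", "payload": {
  "motion": "0.14 0 0.49 0 0 0 1;0.2 0 0.46 0 0 0 1;0.2 0 0.46 0 0 0 1;0 0 0 0 0 0 1"
}}

```text
time: 7.15
position: [516.8, -19.9, 82.2]
orientation: [[0.895, -0.0, -0.446], [0.446, -0.0, 0.895], [-0.0, -1.0, 0.0]]
contact_force: [-2.8, -2.2, -0.9]
opening: 0.356
```

Call:
{"api": "send_rows", "payload": {
  "motion": "0.08 0 0.18 0 0 0 1;0.08 0 0.18 0 0 0 1;0 0 0 0 0 0 1"
}}

```text
time: 7.45
position: [516.6, -16.9, 82.2]
orientation: [[0.895, -0.001, -0.445], [0.445, -0.001, 0.895], [-0.001, -1.0, -0.001]]
contact_force: [-3.7, -4.0, -0.5]
opening: 0.356
```

```bash
python3 st.py
```

```text
7.45 yaw z 116.45 M [-0.854  0.626 -0.022] F [-3.7 -4.  -0.5] pos [516.6 -16.9  82.2] open 0.356 q7 1.37 q [ 0.7   0.61 -0.99  2.01  0.67  0.89  1.37]
```

Call:
{"api": "send_rows", "payload": {
  "motion": "0.06 0 0.14 0 0 0 1;0 0 0 0 0 0 1"
}}

```text
time: 7.65
position: [516.5, -15.6, 82.1]
orientation: [[0.895, -0.001, -0.445], [0.445, -0.001, 0.895], [-0.001, -1.0, -0.001]]
contact_force: [-2.9, -5.5, -0.8]
opening: 0.355
```

Call:
{"api": "send_rows", "payload": {
  "motion": "0.06 0 0.14 0 0 0 1;0 0 0 0 0 0 1"
}}

```text
time: 7.85
position: [516.4, -14.1, 82.2]
orientation: [[0.895, -0.001, -0.445], [0.445, -0.001, 0.895], [-0.001, -1.0, -0.001]]
contact_force: [-3.4, -3.8, -0.1]
opening: 0.358
```

Call:
{"api": "send_rows", "payload": {
  "motion": "0.06 0 0.14 0 0 0 1;0 0 0 0 0 0 1"
}}

```text
time: 8.05
position: [516.3, -12.7, 82.1]
orientation: [[0.895, -0.001, -0.445], [0.445, -0.001, 0.895], [-0.002, -1.0, -0.001]]
contact_force: [-3.8, -5.9, 0.1]
opening: 0.356
```

Call:
{"api": "send_rows", "payload": {
  "motion": "0.04 0 0.09 0 0 0 1;0 0 0 0 0 0 1"
}}

```text
time: 8.25
position: [516.3, -12.4, 82.1]
orientation: [[0.896, -0.001, -0.445], [0.445, -0.003, 0.896], [-0.002, -1.0, -0.002]]
contact_force: [-2.7, -6.5, 0.9]
opening: 0.357
```

Call:
{"api": "send_rows", "payload": {
  "motion": "0.04 0 0.09 0 0 0 1;0 0 0 0 0 0 1"
}}

```text
time: 8.45
position: [516.3, -12.2, 82.1]
orientation: [[0.896, -0.001, -0.444], [0.444, -0.004, 0.896], [-0.003, -1.0, -0.003]]
contact_force: [-3.8, -8.0, 2.4]
opening: 0.354
```

Call:
{"api": "send_rows", "payload": {
  "motion": "0.04 0 0.09 0 0 0 1;0 0 0 0 0 0 1"
}}

```text
time: 8.65
position: [516.3, -12.1, 82.1]
orientation: [[0.896, -0.002, -0.444], [0.444, -0.005, 0.896], [-0.004, -1.0, -0.004]]
contact_force: [-4.1, -10.1, 1.9]
opening: 0.359
```

```bash
python3 - <<'E'
from h import *
from rig import *
d=get_image("scene"); a=d["pixels"][110:250,170:320]
cv2.imwrite("pics/s3.png",cv2.resize(a,None,fx=4,fy=4,interpolation=cv2.INTER_CUBIC))
E
```

```text
(no output)
```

View pics/s3.png

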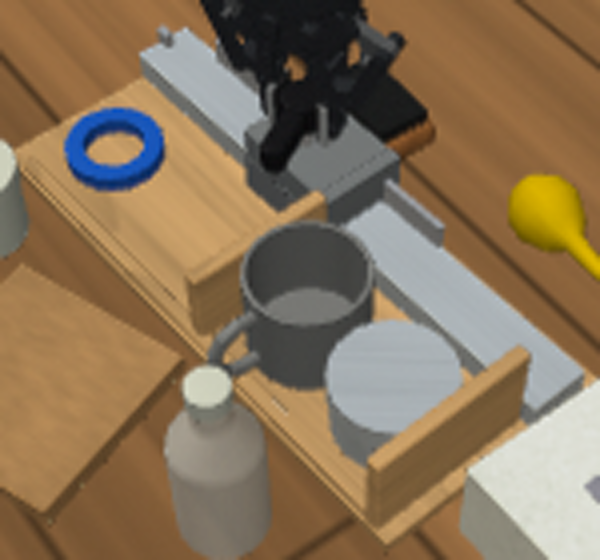

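The row is gathered: the fence is against the mug (crop 270,270), the mug against the tin (crop 395,385), and the tin against the end plate. Both stand upright. The pose stopped advancing at y ≈ -12 while the force rose to 10 N. I'll now tighten by feel.

Call:
{"api": "send_rows", "payload": {
  "motion": "0 0 0 0 0.1 0 1;0 0 0 0 0.1 0 1;0 0 0 0 0.1 0 1;0 0 0 0 0 0 1",
  "newtons": 90
}}

```text
time: 9.1
position: [516.2, -11.9, 82.2]
orientation: [[0.988, -0.001, -0.157], [0.157, -0.005, 0.988], [-0.002, -1.0, -0.005]]
contact_force: [-3.8, -8.8, 2.4]
opening: 0.351
```

```bash
python3 st.py
```

```text
9.1 yaw z 99.05 M [-1.555  0.791 -0.074] F [-3.8 -8.8  2.4] pos [516.2 -11.9  82.2] open 0.351 q7 1.1 q [ 0.64  0.58 -0.92  2.01  0.62  0.86  1.1 ]
```

Call:
{"api": "send_rows", "payload": {
  "motion": "0 0 0 0 0.1 0 1;0 0 0 0 0.1 0 1;0 0 0 0 0.1 0 1;0 0 0 0 0 0 1"
}}

```text
time: 9.5
position: [516.3, -11.7, 82.2]
orientation: [[0.99, -0.001, 0.141], [-0.141, -0.004, 0.99], [-0.001, -1.0, -0.005]]
contact_force: [-3.8, -9.1, 1.9]
opening: 0.349
```

```bash
python3 st.py
```

```text
9.5 yaw z 81.88 M [-1.559  0.65  -0.078] F [-3.8 -9.1  1.9] pos [516.3 -11.7  82.2] open 0.349 q7 0.85 q [ 0.59  0.55 -0.84  2.01  0.56  0.83  0.85]
```

```bash
python3 - <<'E'
from h import *
from rig import *
d=get_image("scene"); a=d["pixels"][100:180,190:300]; b=get_image("top")["pixels"][170:250,290:380]
f=lambda a,k:cv2.resize(a,None,fx=k,fy=k,interpolation=cv2.INTER_CUBIC)
cv2.imwrite("pics/s4.png",np.hstack([f(a,4),f(b,4)]))
for i in range(4): print(get_obs()["moment"])
E
python3 st.py
```

```text
[-1.5627468   0.7386415  -0.06887236]
[-1.5627468   0.7386415  -0.06887236]
[-1.5627468   0.7386415  -0.06887236]
[-1.5627468   0.7386415  -0.06887236]
9.6 yaw z 81.97 M [-1.563  0.739 -0.069] F [-3.9 -9.8  2.2] pos [516.3 -11.7  82.2] open 0.349 q7 0.85 q [ 0.59  0.55 -0.84  2.01  0.56  0.83  0.85]
```

View pics/s4.png

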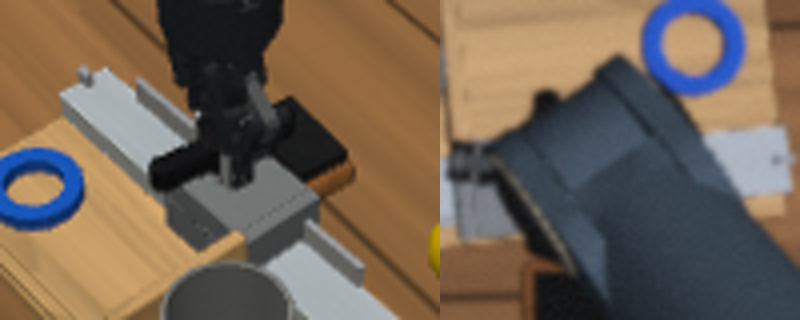

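The bar is turning with the gripper: its end is at (150,175) in the left pane. The vertical moment is offset by the side loads, so I'll ease those off to get a clean torque reading.

Call:
{"api": "send_rows", "payload": {
  "motion": "-0.1 -0.05 -0.3 0 0 0 1;0 0 0 0 0 0 1"
}}

```text
time: 9.8
position: [516.2, -12.1, 82.4]
orientation: [[0.99, 0.002, 0.138], [-0.138, 0.001, 0.99], [0.002, -1.0, 0.001]]
contact_force: [4.0, -3.1, -10.5]
opening: 0.347
```

```bash
python3 st.py
```

```text
9.8 yaw z 82.08 M [-0.741 -0.769 -0.076] F [  4.   -3.1 -10.5] pos [516.2 -12.1  82.4] open 0.347 q7 0.86 q [ 0.6   0.55 -0.85  2.01  0.56  0.82  0.86]
```

Call:
{"api": "send_rows", "payload": {
  "motion": "0 0 0 0 0.1 0 1;0 0 0 0 0.1 0 1;0 0 0 0 0 0 1"
}}

```text
time: 10.1
position: [516.2, -12.0, 82.4]
orientation: [[0.943, 0.002, 0.333], [-0.333, 0.0, 0.943], [0.002, -1.0, 0.001]]
contact_force: [3.7, -3.3, -11.2]
opening: 0.349
```

```bash
python3 st.py
```

```text
10.1 yaw z 70.55 M [-0.736 -0.758 -0.073] F [  3.7  -3.3 -11.2] pos [516.2 -12.   82.4] open 0.349 q7 0.69 q [ 0.56  0.53 -0.8   2.01  0.52  0.81  0.69]
```

Call:
{"api": "send_rows", "payload": {
  "motion": "0.04 0.04 0 0 0.1 0 1;0 0 0 0 0.1 0 1;0 0 0 0 0 0 1"
}}

```text
time: 10.4
position: [516.3, -11.9, 82.4]
orientation: [[0.859, 0.002, 0.512], [-0.512, -0.0, 0.859], [0.001, -1.0, 0.001]]
contact_force: [2.1, -2.9, -8.2]
opening: 0.351
```

```bash
python3 st.py
```

```text
10.4 yaw z 59.21 M [-0.792 -0.549 -0.004] F [ 2.1 -2.9 -8.2] pos [516.3 -11.9  82.4] open 0.351 q7 0.52 q [ 0.53  0.51 -0.75  2.02  0.49  0.79  0.52]
```

Call:
{"api": "send_rows", "payload": {
  "motion": "0 0 0 0 0.1 0 1;0 0 0 0 0.1 0 1;0 0 0 0 0 0 1"
}}

```text
time: 10.7
position: [516.3, -11.8, 82.3]
orientation: [[0.741, 0.002, 0.671], [-0.671, 0.0, 0.741], [0.001, -1.0, 0.001]]
contact_force: [4.3, -3.4, -9.9]
opening: 0.351
```

```bash
python3 st.py
```

```text
10.7 yaw z 47.86 M [-0.805 -0.661 -0.096] F [ 4.3 -3.4 -9.9] pos [516.3 -11.8  82.3] open 0.351 q7 0.36 q [ 0.49  0.5  -0.7   2.02  0.45  0.78  0.36]
```

```bash
cat > av.py <<'E'
from rig import *
import numpy as np
a=[]
for i in range(6): get_image("top"); o=get_obs(); a.append(np.r_[o["moment"],o["contact_force"]])
a=np.array(a); R=o["orientation"]; y=np.degrees(np.arctan2(R[1][2],R[0][2]))
print(o["time"],"knob",round(1.8-(y-24.77)/57.3,3),"M",a.mean(0)[:3].round(3),"sdMz",a[:,2].std().round(3),"F",a.mean(0)[3:].round(1),"pos",np.round(o["position"],1))
E
python3 av.py
```

```text
11.0 knob 1.396 M [-0.724 -0.74  -0.045] sdMz 0.048 F [ 4.  -3.4 -9.4] pos [516.3 -11.8  82.3]
```

Call:
{"api": "send_rows", "payload": {
  "motion": "0 0 0 0 0.1 0 1;0 0 0 0 0.1 0 1;0 0 0 0 0 0 1"
}}

```text
time: 11.3
position: [516.5, -11.7, 82.3]
orientation: [[0.593, 0.002, 0.805], [-0.805, 0.001, 0.593], [0.001, -1.0, 0.002]]
contact_force: [4.0, -3.2, -10.0]
opening: 0.354
```

```bash
python3 av.py
```

```text
11.6 knob 1.596 M [-0.716 -0.765 -0.048] sdMz 0.024 F [ 4.4 -2.8 -9.3] pos [516.4 -11.7  82.4]
```

Call:
{"api": "send_rows", "payload": {
  "motion": "0 0 0 0 0.1 0 1;0 0 0 0 0.1 0 1;0 0 0 0 0 0 1"
}}

```text
time: 11.9
position: [516.8, -11.7, 82.3]
orientation: [[0.422, 0.003, 0.907], [-0.907, 0.0, 0.422], [0.001, -1.0, 0.003]]
contact_force: [6.4, -3.3, -10.2]
opening: 0.35
```

```bash
python3 av.py
```

```text
12.2 knob 1.795 M [-0.786 -0.893  0.061] sdMz 0.031 F [  5.2  -3.4 -10.3] pos [516.8 -11.6  82.4]
```

Call:
{"api": "send_rows", "payload": {
  "motion": "0 0 0 0 0.1 0 1;0 0 0 0 0.1 0 1;0 0 0 0 0 0 1"
}}

```text
time: 12.5
position: [517.1, -11.6, 82.3]
orientation: [[0.234, 0.003, 0.972], [-0.972, 0.001, 0.234], [0.0, -1.0, 0.003]]
contact_force: [6.7, -3.8, -10.3]
opening: 0.352
```

```bash
python3 av.py
```

```text
12.8 knob 1.995 M [-0.751 -0.958  0.099] sdMz 0.022 F [  6.6  -3.3 -11. ] pos [517.1 -11.5  82.3]
```

Call:
{"api": "send_rows", "payload": {
  "motion": "0 0 0 0 0.1 0 1;0 0 0 0 0.1 0 1;0 0 0 0 0 0 1"
}}

```text
time: 13.1
position: [517.4, -11.7, 82.3]
orientation: [[0.037, 0.004, 0.999], [-0.999, 0.0, 0.037], [-0.0, -1.0, 0.004]]
contact_force: [7.3, -5.2, -12.3]
opening: 0.352
```

```bash
python3 av.py;  python3 - <<'E'
from h import *
from rig import *
d=get_image("scene"); a=d["pixels"][100:180,190:300]; b=get_image("top")["pixels"][170:250,290:380]
f=lambda a,k:cv2.resize(a,None,fx=k,fy=k,interpolation=cv2.INTER_CUBIC)
cv2.imwrite("pics/s5.png",np.hstack([f(a,4),f(b,4)]))
E
```

```text
13.4 knob 2.194 M [-0.839 -1.032  0.284] sdMz 0.023 F [  7.3  -3.8 -11.5] pos [517.4 -11.7  82.3]
```

View pics/s5.png

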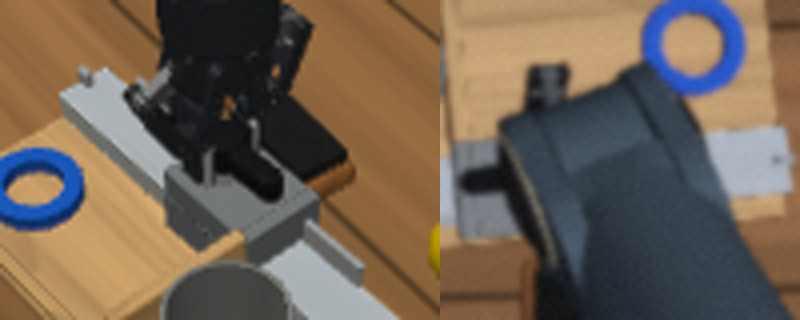

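The knob bar now points along the rail (right pane tip 465,183), so knob ≈ 2.2 and it isn't slipping in the jaws. The torque is rising at about 0.9 Nm/rad, so it bit near 1.8. I'll tighten a little more.

Call:
{"api": "send_rows", "payload": {
  "motion": "0 0 0 0 0.08 0 1;0 0 0 0 0.07 0 1;0 0 0 0 0 0 1"
}}

```text
time: 13.8
position: [517.6, -11.7, 82.4]
orientation: [[-0.112, 0.004, 0.994], [-0.994, 0.001, -0.112], [-0.001, -1.0, 0.004]]
contact_force: [7.5, -3.8, -11.9]
opening: 0.351
```

```bash
python3 av.py
```

```text
14.1 knob 2.344 M [-0.798 -1.084  0.273] sdMz 0.034 F [  8.4  -4.1 -11.7] pos [517.7 -11.6  82.4]
```

```bash
python3 - <<'E'
from h import *
from rig import *
d=get_image("top"); im=d["pixels"].max(2); np.savez("top6.npz",**d)
print(im[208:226,290:312])
f=lambda a,k:cv2.resize(a,None,fx=k,fy=k,interpolation=cv2.INTER_CUBIC)
cv2.imwrite("pics/s6.png",f(d["pixels"][185:240,285:345],10))
s=0
for u in range(293,305):
    c=im[205:228,u].astype(float); w=np.clip(90-c,0,None); v=(w*np.arange(205,228)).sum()/max(w.sum(),1)
    P=onplane(d,[[u,v]],112)[0]; e=P[:2]-[517.8,-11]; a=np.degrees(np.arctan2(e[1],e[0]))-3.5
    print(u,round(v,2),w.sum(),P.round(1),"knob",round(2.2-np.radians(a-90),3),np.hypot(*e).round(1))
E
```

```text
[[193 183 143 104 119 130 125 110 111 118 117 115 117 106  67  34  34  57
   87  73  76  81]
 [179 168 136 107 113 118 108  79  72  77  75  72  73  68  48  29  25  44
   78  89  78  77]
 [185 181 150 110 106  88  60  42  36  35  33  38  29  32  29  22  26  29
   63  97  79  75]
 [193 188 156 104  77  55  33  21  24  22  24  27  26  24  19  19  23  29
   50  88  98  78]
 [192 191 164 105  58  33  24  26  25  26  23  24  23  19  20  21  20  25
   40  75 108  84]
 [192 194 176 117  69  39  26  24  28  25  24  23  25  21  22  18  22  24
   33  59  94  86]
 [193 195 181 123  85  58  38  26  25  25  21  26  25  22  26  22  19  26
   25  44  76  90]
 [193 194 181 129 108  89  74  62  47  44  41  45  48  41  39  27  25  23
   24  37  60  97]
 [196 194 184 133 113 119 119 103  86  85  87  85  86  87  78  53  29  22
   26  26  50  85]
 [194 194 183 135 114 127 133 131 116 117 122 123 127 125 114  79  39  23
   19  26  37  73]
 [194 193 184 145 112 126 132 132 121 129 135 134 135 134 126 101  56  28
   22  25  29  57]
 [194 196 184 144 110 120 133 134 121 128 136 135 135 134 132 118  75  34
   
[... 506 characters left out ...]
 134 137 134 129 132 133 135 136 136 135 136 125
   88  45  26  23]]
293 0.0 0.0 [1080.    30.6  112. ] knob 3.758 563.7
294 212.25 71.0 [520.2  43.8 112. ] knob 2.305 54.9
295 212.44 178.0 [519.7  41.3 112. ] knob 2.297 52.3
296 212.35 285.0 [519.8  38.7 112. ] knob 2.302 49.7
297 212.23 350.0 [520.1  36.1 112. ] knob 2.31 47.2
298 212.29 377.0 [519.9  33.5 112. ] knob 2.307 44.6
299 212.36 381.0 [519.6  31.  112. ] knob 2.305 42.0
300 212.35 392.0 [519.6  28.4 112. ] knob 2.306 39.4
301 212.34 380.0 [519.5  25.8 112. ] knob 2.308 36.9
302 212.26 385.0 [519.7  23.3 112. ] knob 2.316 34.3
303 212.29 406.0 [519.6  20.7 112. ] knob 2.317 31.7
304 211.5 503.0 [521.5  18.1 112. ] knob 2.388 29.3
```

View pics/s6.png

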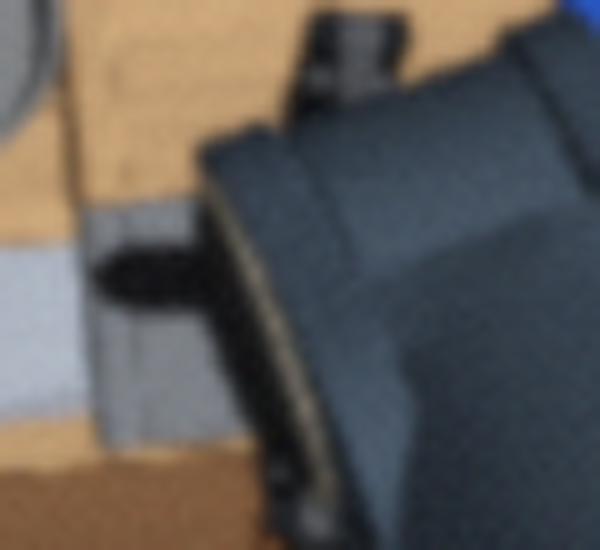

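The picture shows the bar tip at (105,275) near the fence, with the bar along the rail. It measures about 2.30 against the tool's 2.34, so there may be a little slip, and the wrist moment is noisy. I'll release and check the torque by feel instead: straddle the bar's end and push it tangentially with a known lever.

Call:
{"api": "send_rows", "payload": {
  "motion": "0 0 0 0 0 0 6;0 0 0 0 0 0 6;0 0 0 0 0 0 6;0 -0.8 0 0 0 0 6;0 0 0 0 0 0 6"
}}

```text
time: 14.65
position: [516.4, -11.4, 91.7]
orientation: [[-0.116, 0.002, 0.993], [-0.993, 0.0, -0.116], [-0.0, -1.0, 0.002]]
contact_force: [0.6, -0.1, -0.3]
opening: 0.704
```

```bash
python3 av.py
```

```text
14.95 knob 2.349 M [0.014 0.004 0.024] sdMz 0.022 F [ 0.  -0.1  0.4] pos [515.4 -11.9  90.4]
```

Call:
{"api": "send_rows", "payload": {
  "motion": "-1.6 0 0 0 0 0 5;-1.6 0 0 0 0.12 0 4;0 0 0 0 0 0 3.4;0 0 0 0 0 0 3.4;0 0 0 0 0 0 3.4"
}}

```text
time: 15.45
position: [519.1, 18.8, 90.2]
orientation: [[-0.234, -0.001, 0.972], [-0.972, -0.001, -0.234], [0.001, -1.0, -0.0]]
contact_force: [-0.1, -0.1, -0.6]
opening: 0.398
```

```bash
python3 av.py;python3 - <<'E'
from rig import *
print(get_obs()["orientation"],get_obs()["opening"])
E
```

```text
15.75 knob 2.47 M [-0.    -0.021  0.002] sdMz 0.009 F [ 0.3 -0.2  0.1] pos [519.3  19.4  90.4]
[[-2.35127148e-01  1.00977817e-05  9.71964621e-01]
 [-9.71964606e-01 -1.76870026e-04 -2.35127142e-01]
 [ 1.69537145e-04 -9.99999984e-01  5.14016310e-05]] 0.3991810913161823
```

Call:
{"api": "send_rows", "payload": {
  "motion": "-0.06 0 0.25 0 0 0 3.4;-0.06 0 0.25 0 0 0 3.4;0 0 0 0 0 0 3.4"
}}

```text
time: 16.05
position: [524.2, 19.8, 90.3]
orientation: [[-0.235, -0.001, 0.972], [-0.972, -0.0, -0.235], [0.001, -1.0, -0.001]]
contact_force: [-1.1, -0.9, 0.6]
opening: 0.401
```

Call:
{"api": "send_rows", "payload": {
  "motion": "-0.02 0 0.1 0 0 0 3.4;-0.02 0 0.1 0 0 0 3.4;0 0 0 0 0 0 3.4"
}}

```text
time: 16.35
position: [524.9, 19.8, 90.1]
orientation: [[-0.234, -0.004, 0.972], [-0.972, -0.001, -0.234], [0.002, -1.0, -0.003]]
contact_force: [-4.9, 0.2, 4.8]
opening: 0.402
```

Call:
{"api": "send_rows", "payload": {
  "motion": "-0.02 0 0.1 0 0 0 3.4;0 0 0 0 0 0 3.4;0 0 0 0 0 0 3.4"
}}

```text
time: 16.65
position: [525.2, 19.8, 90.0]
orientation: [[-0.234, -0.005, 0.972], [-0.972, -0.001, -0.234], [0.002, -1.0, -0.004]]
contact_force: [-5.9, -0.4, 4.4]
opening: 0.399
```

```bash
python3 av.py
```

```text
16.95 knob 2.469 M [0.06  1.431 0.093] sdMz 0.028 F [-6.4 -0.1  4.5] pos [525.2  19.8  90. ]
```

Call:
{"api": "send_rows", "payload": {
  "motion": "-0.02 0 0.1 0 0 0 3.4;0 0 0 0 0 0 3.4"
}}

```text
time: 17.15
position: [525.7, 19.7, 90.0]
orientation: [[-0.234, -0.006, 0.972], [-0.972, -0.001, -0.234], [0.003, -1.0, -0.006]]
contact_force: [-8.2, 0.9, 6.9]
opening: 0.399
```

```bash
python3 av.py
```

```text
17.45 knob 2.469 M [0.075 1.747 0.12 ] sdMz 0.027 F [-7.6 -0.1  5.7] pos [525.6  19.8  90. ]
```

Call:
{"api": "send_rows", "payload": {
  "motion": "-0.02 0 0.1 0 0 0 3.4;0 0 0 0 0 0 3.4"
}}

```text
time: 17.65
position: [526.0, 19.7, 89.9]
orientation: [[-0.234, -0.008, 0.972], [-0.972, -0.001, -0.234], [0.003, -1.0, -0.007]]
contact_force: [-8.9, 0.1, 6.6]
opening: 0.402
```

```bash
python3 av.py
```

```text
17.95 knob 2.468 M [0.089 2.053 0.116] sdMz 0.039 F [-9.3  0.2  6.4] pos [526.   19.7  89.9]
```

Call:
{"api": "send_rows", "payload": {
  "motion": "-0.02 0 0.1 0 0 0 3.4;0 0 0 0 0 0 3.4"
}}

```text
time: 18.15
position: [526.4, 19.7, 89.7]
orientation: [[-0.234, -0.009, 0.972], [-0.972, -0.002, -0.234], [0.004, -1.0, -0.008]]
contact_force: [-9.8, 0.0, 7.0]
opening: 0.399
```

```bash
python3 av.py
```

```text
18.45 knob 2.468 M [0.108 2.274 0.132] sdMz 0.027 F [-9.9  0.   7.4] pos [526.4  19.7  89.7]
```

Call:
{"api": "send_rows", "payload": {
  "motion": "-0.02 0 0.1 0 0 0 3.4;0 0 0 0 0 0 3.4"
}}

```text
time: 18.65
position: [526.8, 19.7, 89.7]
orientation: [[-0.234, -0.01, 0.972], [-0.972, -0.002, -0.234], [0.004, -1.0, -0.009]]
contact_force: [-12.2, -0.2, 8.4]
opening: 0.399
```

```bash
python3 av.py
```

```text
18.95 knob 2.468 M [0.117 2.599 0.151] sdMz 0.019 F [-11.8   0.2   8.5] pos [526.8  19.7  89.7]
```

```bash
python3 - <<'E'
from h import *
from rig import *
d=get_image("top"); im=d["pixels"].max(2); o=np.load("top6.npz")["pixels"].max(2)
for u in range(294,303):
    r=[]
    for I in (o,im):
        c=I[206:222,u].astype(float); w=np.clip(90-c,0,None); v=(w*np.arange(206,222)).sum()/max(w.sum(),1); r+= [round(v,2),w.sum()]
    print(u,r)
cv2.imwrite("pics/s7.png",cv2.resize(np.hstack([d["pixels"][185:240,285:345],get_image("scene")["pixels"][100:155,200:270]]),None,fx=6,fy=6,interpolation=cv2.INTER_CUBIC))
E
```

```text
294 [np.float64(212.25), np.float64(71.0), np.float64(215.04), np.float64(621.0)]
295 [np.float64(212.44), np.float64(178.0), np.float64(216.8), np.float64(567.0)]
296 [np.float64(212.35), np.float64(285.0), np.float64(217.41), np.float64(449.0)]
297 [np.float64(212.23), np.float64(350.0), np.float64(217.28), np.float64(326.0)]
298 [np.float64(212.29), np.float64(377.0), np.float64(215.58), np.float64(187.0)]
299 [np.float64(212.36), np.float64(381.0), np.float64(213.15), np.float64(144.0)]
300 [np.float64(212.35), np.float64(392.0), np.float64(213.33), np.float64(147.0)]
301 [np.float64(212.34), np.float64(380.0), np.float64(214.79), np.float64(126.0)]
302 [np.float64(212.26), np.float64(385.0), np.float64(211.92), np.float64(78.0)]
```

View pics/s7.png

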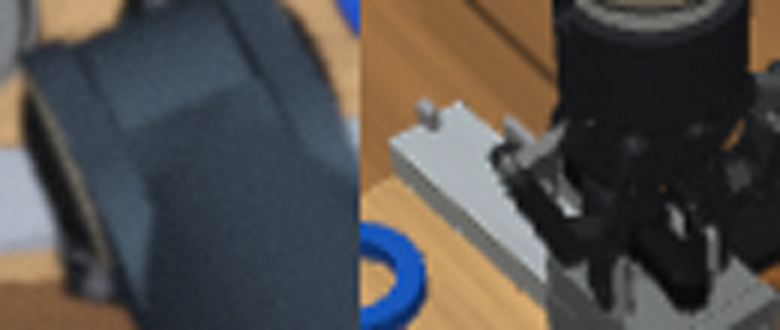

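Call:
{"api": "send_rows", "payload": {
  "motion": "-0.02 0 0.1 0 0 0 3.4;0 0 0 0 0 0 3.4"
}}

```text
time: 19.25
position: [527.2, 19.6, 89.5]
orientation: [[-0.234, -0.012, 0.972], [-0.972, -0.002, -0.234], [0.005, -1.0, -0.011]]
contact_force: [-12.9, 0.1, 8.4]
opening: 0.396
```

```bash
python3 av.py
```

```text
19.55 knob 2.468 M [0.154 2.771 0.167] sdMz 0.027 F [-12.9   0.1   8.5] pos [527.2  19.6  89.5]
```

Call:
{"api": "send_rows", "payload": {
  "motion": "0.1 0 -0.45 0 0 0 3.4;0.1 0 -0.45 0 0 0 3.4;0 0 0 0 0 0 4.5;0 -2 0 0 0 0 4.5;0 -4 0 0 0 0 4.5"
}}

```text
time: 20.05
position: [522.4, 19.3, 149.0]
orientation: [[-0.235, -0.004, 0.972], [-0.972, 0.0, -0.235], [0.001, -1.0, -0.004]]
contact_force: [0.7, 0.2, 0.6]
opening: 0.529
```

Call:
{"api": "send_rows", "payload": {
  "motion": "0 -4.5 0 0 0 0 4.5;0 -4.5 0 0 0 0 4.5;4.5 0 0 0 0 0 4.5;4.5 0 0 0 0 0 4.5;4.5 0 0 0 0 0 4.5"
}}

```text
time: 20.55
position: [492.5, -113.2, 241.6]
orientation: [[-0.234, 0.004, 0.972], [-0.972, -0.001, -0.234], [0.0, -1.0, 0.004]]
contact_force: [0.7, -0.0, 0.2]
opening: 0.526
```

Call:
{"api": "send_rows", "payload": {
  "motion": "4.5 0 0 0 0 0 4.5;4.5 0 0 0 0 0 4.5;4.5 0 0 0 0 0 4.5;4.5 0 0 0 0 0 4.5;0 0 0 0 0 0 4.5"
}}

```text
time: 21.05
position: [447.3, -294.6, 240.6]
orientation: [[-0.246, 0.001, 0.969], [-0.969, -0.004, -0.246], [0.004, -1.0, 0.002]]
contact_force: [0.4, -0.9, -0.3]
opening: 0.526
```

```bash
python3 av.py; python3 - <<'E'
from h import *
from rig import *
d=get_image("top"); np.savez("top8.npz",**d)
r=bar(d,(285,190,340,230)); print(r)
o=dict(np.load("top0.npz")); 
for D,roi in ((o,(322,190,372,230)),(d,(285,190,345,232))):
    im=D["pixels"].max(2); m=np.zeros_like(im); u0,v0,u1,v1=roi; m[v0:v1,u0:u1]=im[v0:v1,u0:u1]<60
    n,l,s,c=cv2.connectedComponentsWithStats(m); k=1+s[1:,4].argmax(); v,u=np.where(l==k)
    P=onplane(D,np.c_[u,v],112)[:,:2]; w=P-P.mean(0); U,S,V=np.linalg.svd(w,full_matrices=False); a=np.degrees(np.arctan2(V[0][1],V[0][0]))%180
    print(P.mean(0),len(P),"angle",a,"knob",2.2-np.radians(a-3.5-90))
C=cloud(d); Z=C[...,2]; im=d["pixels"].astype(int); sat=im.max(2)-im.min(2)
for z,a,b in((87,215,240),(78,270,310)):
    f=(sat>45)&(abs(Z-z)<5); f[:150]=0;f[245:]=0;f[:,:a]=0;f[:,b:]=0; print(z,f.sum(),cv2.minAreaRect(C[f][:,:2].astype(np.float32)))
a=d["pixels"][140:245,210:390]; cv2.imwrite("pics/s8.png",cv2.resize(a,None,fx=4,fy=4,interpolation=cv2.INTER_CUBIC))
E
```

```text
21.35 knob 2.466 M [ 0.023  0.    -0.004] sdMz 0.027 F [0.3 0.4 0.1] pos [ 450.3 -285.   240.6]
(((518.24951171875, -10.19063949584961), (102.9692611694336, 23.135589599609375), 88.57949829101562), array([518.0183  ,  -9.528365], dtype=float32), 249)
[522.23697352 -84.64573634] 282 angle 117.62320303501865 knob 1.7789706809118357
[517.86835355  -9.85509181] 274 angle 88.24992038835434 knob 2.2916311752150422
87 173 ((579.9534912109375, 220.71243286132812), (119.05551147460938, 11.956193923950195), 4.044485092163086)
78 143 ((594.3698120117188, 42.59314727783203), (104.90939331054688, 11.519074440002441), 3.9522573947906494)
```

View pics/s8.png

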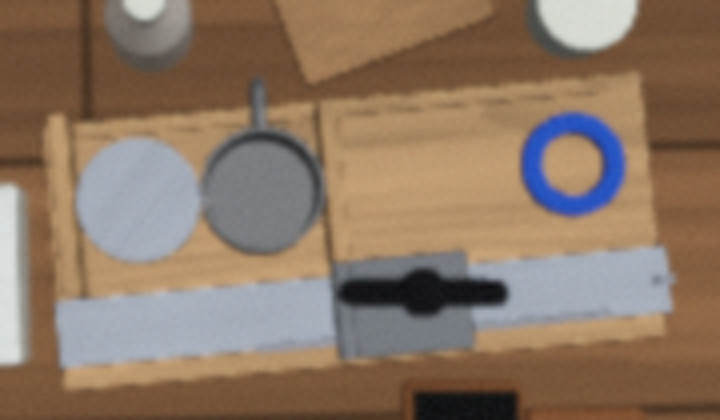

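The picture shows the row gathered, in crop pixels: tin at (138,200), mug at (262,190), fence at (325,200). Both stand upright and touch. The ring is still at (572,163), and the knob bar lies along the rail. The arm is clear, so I'm handing in.

```bash
python3 -c "
from rig import *
hand_in(); print(get_obs()['time'])"
```

```text
the job is handed in; nothing more can be done
the job is handed in; nothing more can be done
```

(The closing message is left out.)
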